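# Tile strip and coil stand by the window

## Robot

A 6-joint arm with a two-finger parallel gripper is mounted at the origin on the work surface. World frame = base frame: x ahead of the robot, y to its left, z up, the work surface at z = 0. Lengths are in m, angles in rad, forces in N, time in s.
With the tool pointing down it reaches from about 0.225 to 0.875 m from the base axis. Payload 3.4 kg.
Tool frame: the origin (TCP) lies where the fingers leave the gripper's body, on its centre line; the fingertips stand 73 mm ahead of it and the grasp point (between the pads) lies 54 mm ahead of it (manip.pinch_z is the distance from the TCP to the grasp point, in m); z points along the fingers, y is the line along which they close (so a half turn about z gives the same grasp; the last joint's range is limited). The gripper opens to 85 mm and grips with 20 to 120 N. Pads are 22 mm wide; open, the fingers measure 114 mm over their backs; the gripper's body (76 mm by 85 mm) begins 54 mm behind the grasp point. The pads swing forward as they close: fully open they stand 13 mm farther back than shut.
Start: joints at [-0.121, 0.276, 1.505, -0, 1.361, -0.121], TCP at [0.575, -0, 0.304] pointing down, gripper open.
Joint ranges: [-2.89, 2.89], [-0.75, 2.08], [0.22, 2.7], [-1.18, 4.32], [0.11, 2.71], [-2.7, 2.7]. Speed limits (rad/s): [2.57, 2.57, 3.14, 3.14, 3.14, 3.14].

## Interface

Orientations are given as a unit quaternion [w, x, y, z].
In Python, from rig import readout, imaging, manip gives the robot as it stands. The module is installed in compiled form; this text tells all that it offers.
- The arm moves only by the tool servo_tool, never from a script. Its argument "moves" is a list of rows, each an object with "dp": the shift along the tool's x, y, z in units of 0.2 m (1.0 is 0.2 m), a list of three; "delta_rot": the turn, a rotation vector about the tool's x, y, z in units of 0.1 rad (1.0 is 0.1 rad), a list of three; "fingers": the opening, from 0 (shut) to 1 (fully open). In form: [{"dp": [dx, dy, dz], "delta_rot": [wx, wy, wz], "fingers": fingers}, ...]. A call has 1 to 5 rows; each row shifts and turns the commanded pose from where the row before left it, along the tool's axes as they then stand; what a row does not reach is not made up. A row lasts 1/10 s, in which the tool goes at most 50 mm and 8.59 degrees, less where a joint would pass 70% of its speed; a pose out of reach is approached as far as the arm can. A call with a number of a shift or a turn outside -1 to 1 is refused whole. A call with a gripper value outside its range is refused whole. The fingers move at their own pace and stop on an object; "force" is the grip in N (left out, the last holds). Time passes only in rows, so rows that do not move let the fingers close. It gives the time, the measured TCP pose, the force, the opening and the grip force at its end, in the units of the state.
- readout.get_state(): the state, without advancing time (a new reading comes with each control period).
- imaging.get_image(name): name is "scene" or "side" or "wrist"; returns (picture, depth): 420x560x3 uint8, red, green, blue; 420x560 float32, m along the optical axis (not along the pixel's ray), 0 where there is no reading.
- imaging.calibration(name): a dict with "intrinsics" (3x3 intrinsics, pixels), "R" (3x3) and "t" (3): a world point X has camera coordinates R X + t; the wrist camera has in their place "hand_eye" (4x4, takes a point from camera to tool coordinates, whose origin is the TCP and whose axes are the flange's). Camera axes: x right, y down, z forward; pixel columns grow to the right and rows downward; lengths in m; the calibration is good to about 2 mm. A picture is of the moment at which its call begins: read the wrist's pose just before it. calibration takes no time and is no camera call.
- manip.sign_off(): hands the job in; it is judged then, once.
The state is a dict: "clock": time; "qpos": joint angles; "qd": joint speeds; "effort": joint torques, N m; "position": TCP position; "ee_rot": TCP orientation; "contact_force": force on the tool from outside, world axes, zero at the start; "moment": the same for the moment, N m; "width": finger opening in m; "gripper_force": force on a finger pad.
Only numpy, scipy, OpenCV 4.12 (cv2) and the standard library are available. Lean on these libraries where they do the work, as an engineer would, in place of code of your own. Each camera call takes 0.05 s, during which the arm holds its last target. There are 200 camera calls.

## Task

Before dusk, make up the ash strip by the window: nudge the three loose blue tiles into one straight row, each flat on the chest and flush against the front of the window sill, neighbours touching edge to edge. Then stand the mosquito coil holder upright in the centre of the middle tile; set it down softly, without dropping or tipping it, and leave the spray can, tumbler, plate and lighter where they are.

Things in the scene. Friction and masses are not known exactly. Their poses are not given: they have to be found in the camera images.
- sill: Cream window sill, fixed and rigid, along the far side of the chest top: a step 45 mm high, 1500 mm long, 240 mm deep, with a vertical front face. Origin: on the chest top (height 0) at the middle of the front face; x points away from the robot into the sill, y left along the face, z up. Up to 0.07 rad askew to the chest. A low grey window rail stands on its far edge.
- tile_a: One of three identical loose square tiles, 120 x 120 x 12 mm, blue top, terracotta sides, 0.25 to 0.5 kg, on the chest in front of the sill. Slides when pushed at its sides with 1 to 5 N; too wide to grasp. Origin: centre of underside; x, y square to its sides. Starts up to 0.3 rad off the sill; a, b, c lie, and may end, in any order. Flush to the sill: origin 60 mm before its face.
- tile_b: Second tile, same as tile_a.
- tile_c: Third tile, same as tile_a.
- coil_stand: Steel mosquito coil holder, one rigid piece, 0.11 to 0.22 kg: ash dish 108 mm wide (foot 100), 14 high; central upright 16 (along x) by 10 mm (y), up to 86 mm, wire eye on top (19 mm wide along x) to 103; green coil 100 mm wide at 34 to 42 mm height. Pinch the upright above the coil, from above. Origin: centre of underside, z up. On the chest, left or right of the tiles.
- plate: White ceramic side plate, 170 mm across, 20 mm high, on the chest top on the other side of the tiles from the coil holder. Origin: centre of its underside. Leave alone.
- spray_can: Green insect spray can with yellow band and white top, 60 mm across, 187 mm tall, standing on the chest between the plate and the sill. Origin: centre of its underside. Leave alone.
- tumbler: Clear glass tumbler standing upside down on the plate, 72 mm across at the mouth (below), 115 mm tall. Origin: centre of its lower rim. Leave alone.
- lighter: Orange plastic lighter with steel top, 76 x 24 x 12 mm, lying on the sill behind the tiles. Origin: centre of its underside, x along its length. Leave alone.
Things that resemble listed ones, but are neither listed nor needed, are in the scene too. Leave any green or pink look-alike of the tile_b alone.

How it is judged:
On the way, in this order (a step that is already met when the one before it is completed fails the run):
1. the three tiles lie flat in one straight row, flush against the sill and touching edge to edge (x of tile_a in the frame of sill between -0.065 and -0.055 m and height (world z) of each of tile_a, tile_b, tile_c below 0.004 m and angle between each of tile_a, tile_b, tile_c's own z axis and vertical below 0.04 rad and (angle between the x axis of tile_a and the x axis of sill, either way round below 0.05 rad or angle between the x axis of tile_a and the y axis of sill, either way round below 0.05 rad) and x of tile_b in the frame of sill between -0.065 and -0.055 m and (angle between the x axis of tile_b and the x axis of sill, either way round below 0.05 rad or angle between the x axis of tile_b and the y axis of sill, either way round below 0.05 rad) and x of tile_c in the frame of sill between -0.065 and -0.055 m and (angle between the x axis of tile_c and the x axis of sill, either way round below 0.05 rad or angle between the x axis of tile_c and the y axis of sill, either way round below 0.05 rad) and ((horizontal distance between tile_a and tile_b below 0.1255 m and horizontal distance between tile_a and tile_c below 0.1255 m and horizontal distance between tile_b and tile_c above 0.232 m) or (horizontal distance between tile_b and tile_a below 0.1255 m and horizontal distance between tile_b and tile_c below 0.1255 m and horizontal distance between tile_a and tile_c above 0.232 m) or (horizontal distance between tile_c and tile_a below 0.1255 m and horizontal distance between tile_c and tile_b below 0.1255 m and horizontal distance between tile_a and tile_b above 0.232 m))), for 0.2 s.
2. the coil holder stands upright in the centre of the middle tile (((horizontal distance between tile_a and tile_b below 0.1255 m and horizontal distance between tile_a and tile_c below 0.1255 m and horizontal distance between tile_b and tile_c above 0.232 m and horizontal distance between coil_stand and tile_a below 0.015 m and z of coil_stand in the frame of tile_a between 0.009 and 0.015 m and angle between coil_stand's own z axis and vertical below 0.05 rad and linear speed of coil_stand below 0.02 m/s) or (horizontal distance between tile_b and tile_a below 0.1255 m and horizontal distance between tile_b and tile_c below 0.1255 m and horizontal distance between tile_a and tile_c above 0.232 m and horizontal distance between coil_stand and tile_b below 0.015 m and z of coil_stand in the frame of tile_b between 0.009 and 0.015 m and angle between coil_stand's own z axis and vertical below 0.05 rad and linear speed of coil_stand below 0.02 m/s) or (horizontal distance between tile_c and tile_a below 0.1255 m and horizontal distance between tile_c and tile_b below 0.1255 m and horizontal distance between tile_a and tile_b above 0.232 m and horizontal distance between coil_stand and tile_c below 0.015 m and z of coil_stand in the frame of tile_c between 0.009 and 0.015 m and angle between coil_stand's own z axis and vertical below 0.05 rad and linear speed of coil_stand below 0.02 m/s))), for 0.2 s.
At the end, for the whole second after the job is handed in: Each tile flat, within 5 mm of the sill's face and 0.05 rad of square to it; centres of neighbours at most 125.5 mm apart, of the outer two over 232 mm; any order, anywhere along the sill. Coil holder upright (0.05 rad) on the middle tile, within 15 mm of its centre. All at rest (x of tile_a in the frame of sill between -0.065 and -0.055 m and height (world z) of each of tile_a, tile_b, tile_c below 0.004 m and angle between each of tile_a, tile_b, tile_c's own z axis and vertical below 0.04 rad and (angle between the x axis of tile_a and the x axis of sill, either way round below 0.05 rad or angle between the x axis of tile_a and the y axis of sill, either way round below 0.05 rad) and x of tile_b in the frame of sill between -0.065 and -0.055 m and (angle between the x axis of tile_b and the x axis of sill, either way round below 0.05 rad or angle between the x axis of tile_b and the y axis of sill, either way round below 0.05 rad) and x of tile_c in the frame of sill between -0.065 and -0.055 m and (angle between the x axis of tile_c and the x axis of sill, either way round below 0.05 rad or angle between the x axis of tile_c and the y axis of sill, either way round below 0.05 rad) and linear speed of each of tile_a, tile_b, tile_c below 0.02 m/s and ((horizontal distance between tile_a and tile_b below 0.1255 m and horizontal distance between tile_a and tile_c below 0.1255 m and horizontal distance between tile_b and tile_c above 0.232 m and horizontal distance between coil_stand and tile_a below 0.015 m and z of coil_stand in the frame of tile_a between 0.009 and 0.015 m and angle between coil_stand's own z axis and vertical below 0.05 rad and linear speed of coil_stand below 0.02 m/s) or (horizontal distance between tile_b and tile_a below 0.1255 m and horizontal distance between tile_b and tile_c below 0.1255 m and horizontal distance between tile_a and tile_c above 0.232 m and horizontal distance between coil_stand and tile_b below 0.015 m and z of coil_stand in the frame of tile_b between 0.009 and 0.015 m and angle between coil_stand's own z axis and vertical below 0.05 rad and linear speed of coil_stand below 0.02 m/s) or (horizontal distance between tile_c and tile_a below 0.1255 m and horizontal distance between tile_c and tile_b below 0.1255 m and horizontal distance between tile_a and tile_b above 0.232 m and horizontal distance between coil_stand and tile_c below 0.015 m and z of coil_stand in the frame of tile_c between 0.009 and 0.015 m and angle between coil_stand's own z axis and vertical below 0.05 rad and linear speed of coil_stand below 0.02 m/s))); the robot touches nothing.
It fails at once if the spray can, tumbler, plate or lighter is moved by more than 20 mm or tipped (distance of any of spray_can, tumbler, plate, lighter from where it was at the start of the episode above 0.02 m or angle between any of spray_can, tumbler, plate, lighter's own z axis and vertical above 0.3 rad).
It fails at once if the coil holder is tipped by more than 30 degrees (angle between coil_stand's own z axis and vertical above 0.52 rad).
It fails at once if the coil holder is dropped or banged down: it moves at more than 0.4 m/s less than 24 mm above a tile ((horizontal distance between coil_stand and tile_a below 0.1 m and z of coil_stand in the frame of tile_a between 0.008 and 0.036 m and linear speed of coil_stand above 0.4 m/s) or (horizontal distance between coil_stand and tile_b below 0.1 m and z of coil_stand in the frame of tile_b between 0.008 and 0.036 m and linear speed of coil_stand above 0.4 m/s) or (horizontal distance between coil_stand and tile_c below 0.1 m and z of coil_stand in the frame of tile_c between 0.008 and 0.036 m and linear speed of coil_stand above 0.4 m/s)).
It also fails if it takes over 72 s, if anything falls off the work surface, if the arm or the gripper's body presses on something with over 40 N, if the wrist force passes 120 N, or if a joint passes its speed limit or range.

## Working session

There is one attempt and no reset: what is moved stays moved. The work goes in short steps, Python scripts to look and compute and a tool call to move; the robot and the scene stay as the last step left them, time stands still between calls to the robot, and variables do not carry over. Pictures are saved under pics/ and viewed, at most 10 in all, crops included, and the job is handed in when it is done.

Besides the shell and the picture viewer there is one more tool, called after "Emit:" as name([rows], argument=value, ...), one row to a line, values as JSON. servo_tool: Moves the arm, as the interface text tells. Its arguments: {"type":"object","properties":{"moves":{"type":"array"},"force":{"type":"number"}},"required":["moves"]}

```bash
mkdir -p pics; cat > h.py <<'E'
import numpy as np, cv2
from rig import readout, imaging, manip
from scipy.spatial.transform import Rotation as Ro
def cam(n):
    c=imaging.calibration(n); K=np.array(c["intrinsics"])
    if n=="wrist":
        s=readout.get_state(); q=s["ee_rot"]; Rt=Ro.from_quat([q[1],q[2],q[3],q[0]]).as_matrix()
        H=np.array(c["hand_eye"]); Rw=Rt@H[:3,:3]; o=Rt@H[:3,3]+np.array(s["position"])
    else:
        R=np.array(c["R"]); Rw=R.T; o=-R.T@np.array(c["t"])
    return K,Rw,o
def ray(C,uv,z):
    K,Rw,o=C; uv=np.atleast_2d(np.asarray(uv,float)); d=np.c_[uv,np.ones(len(uv))]@np.linalg.inv(K).T@Rw.T
    return o+d*((z-o[2])/d[:,2])[:,None]
def cloud(C,depth):
    K,Rw,o=C; v,u=np.indices(depth.shape); p=np.stack([u,v,np.ones_like(u)],-1)@np.linalg.inv(K).T*depth[...,None]
    return p@Rw.T+o
def save(im,n): cv2.imwrite("pics/"+n,im[...,::-1])
E
python3 - <<'E'
from h import *
s=readout.get_state(); print(s)
ims=[]
for n in ("scene","side","wrist"):
    C=cam(n); im,d=imaging.get_image(n); np.savez("%s0.npz"%n,im=im,d=d,K=C[0],R=C[1],o=C[2]); save(im,n+"0.png"); print(n,C[2],C[1][:,2])
E
```

```text
{'clock': 0.0, 'qpos': array([-1.21025376e-01,  2.76620558e-01,  1.50614373e+00, -1.75722365e-05,
        1.36065799e+00, -1.20990554e-01]), 'qd': array([-0.00055662, -0.00072032, -0.00039615,  0.00090342, -0.00105137,
        0.00202859]), 'effort': array([ 6.20495921e-04, -4.16768074e+01, -2.45808578e+01, -1.52056768e-04,
        1.11346930e-02,  1.69860516e-05]), 'position': array([5.74614732e-01, 2.18222850e-05, 3.03020767e-01]), 'ee_rot': array([-7.14925206e-04,  7.07117495e-01,  7.07095475e-01, -5.70815675e-04]), 'contact_force': array([0.4501735 , 0.37335221, 0.37035058]), 'moment': array([ 0.03510672,  0.01419933, -0.03387538]), 'gripper_force': 0.0, 'width': 0.0854592984636839}
scene [ 1.22641205 -0.04896827  0.92886947] [-0.65432613  0.04540624 -0.75484806]
side [-0.12225905 -0.58014107  1.11979764] [ 0.44923044  0.44766513 -0.77316747]
wrist [0.57519856 0.06839315 0.37398245] [-0.00235536 -0.26922685 -0.96307391]
```

View pics/scene0.png

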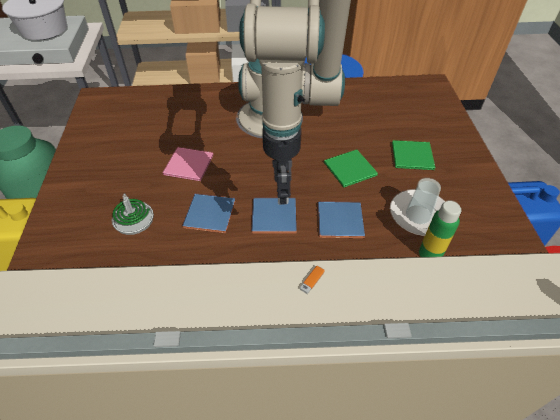

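View pics/side0.png

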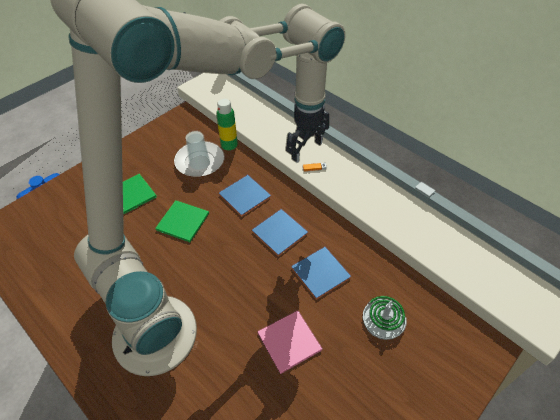

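The scene view (camera facing the robot) shows three blue tiles at (210,213), (274,215) and (341,219). The look-alikes are pink at (189,164) and green at (351,168) and (413,155). The coil holder is at (132,214), the plate and can are right at (420,215), and the lighter is at (313,279). Only the blue ones fit the description of the tiles.

```bash
cat >> h.py <<'E'
def grab(n,load=None):
    if load: f=np.load(load); return f["im"],f["d"],(f["K"],f["R"],f["o"])
    C=cam(n); im,d=imaging.get_image(n); return im,d,C
def tiles(im,C,z=0.012,amin=400):
    hsv=cv2.cvtColor(im,cv2.COLOR_RGB2HSV); m=cv2.inRange(hsv,(100,90,50),(120,255,255))
    m=cv2.morphologyEx(m,cv2.MORPH_CLOSE,np.ones((5,5),np.uint8)); out=[]
    for c in cv2.findContours(m,cv2.RETR_EXTERNAL,cv2.CHAIN_APPROX_NONE)[0]:
        if cv2.contourArea(c)<amin: continue
        p=ray(C,c[:,0,:],z)[:,:2]; b=cv2.minAreaRect((p*1000).astype(np.float32)); a=np.deg2rad(b[2]); a=(a+np.pi/4)%(np.pi/2)-np.pi/4
        out.append((np.array(b[0])/1000,a,b[1],c[:,0].mean(0)))
    return out
E
cat > m1.py <<'E'
from h import *
for n in ("scene","side"):
    im,d,C=grab(n,n+"0.npz"); print(n)
    for t in tiles(im,C):
        if abs(t[0][0]-.6)<.4 and abs(t[0][1])<.5: print(" tile",t[0].round(4),round(t[1],3),np.round(t[2],1),t[3].round())
    P=cloud(C,d); z=P[...,2]
    ok=(d>0)
    # sill: top points
    hsv=cv2.cvtColor(im,cv2.COLOR_RGB2HSV)
    cr=(hsv[...,1]<70)&(hsv[...,2]>150)
    m=ok&(z>.035)&(z<.055)&(P[...,0]>.6)&(P[...,0]<1.0)&cr&(abs(P[...,1])<.5); Q=P[m]
    print(" sill top z",np.median(Q[:,2]))
    ys=np.arange(-.4,.21,.02); e=[]
    for y in ys:
        w=Q[abs(Q[:,1]-y)<.01]
        if len(w)>5: e.append((y,np.percentile(w[:,0],1.5)))
    e=np.array(e); k=np.polyfit(e[:,0],e[:,1],1); r=e[:,1]-np.polyval(k,e[:,0]); g=abs(r)<.01; k=np.polyfit(e[g,0],e[g,1],1); print(" edge x= %.4f + %.4f y"%(k[1],k[0]),len(e),g.sum(),np.abs(e[g,1]-np.polyval(k,e[g,0])).max())
    m=ok&(P[...,1]<-.2)&(P[...,0]>.4)&(P[...,0]<.68)&(z>.02)&(z<.15); Q=P[m]
    g=Q[(Q[:,2]>.03)&(Q[:,2]<.046)]; print(" coil disc",len(g),g.min(0),g.max(0),cv2.minEnclosingCircle((g[:,:2]*1000).astype(np.float32)))
    g=Q[(Q[:,2]>.06)]; print(" post",len(g),g.mean(0),g.max(0),g.min(0)); 
    for nm,lo,hi in (("up",.06,.085),):
        g=Q[(Q[:,2]>lo)&(Q[:,2]<hi)]; print(nm,cv2.minAreaRect((g[:,:2]*1000).astype(np.float32)))
    m=ok&(P[...,0]>.4)&(P[...,0]<1)&(P[...,1]>.15)&(P[...,1]<.5)&(z>.06); Q=P[m]; print(" can/tumbler ymin",Q.min(0),Q.max(0))
    m=ok&(P[...,0]>.4)&(P[...,0]<.7)&(P[...,1]>.1)&(P[...,1]<.5)&(z>.012)&(z<.03)&cr; Q=P[m]; print(" plate",Q.min(0),Q.max(0))
    hs=cv2.inRange(hsv,(8,180,150),(18,255,255))>0; Q=P[hs&ok&(P[...,0]>.6)&(P[...,0]<1)&(abs(P[...,1])<.2)]; print(" lighter",Q.mean(0))
E
python3 m1.py
python3 - <<'E'
import cv2
a=cv2.imread('pics/side0.png')[270:350,340:430];b=cv2.imread('pics/scene0.png')[180:245,95:170]
import numpy as np
cv2.imwrite('pics/c1.png',np.hstack([cv2.resize(a,(390,390),interpolation=2),cv2.resize(b,(400,390),interpolation=2)]))
E
```

```text
scene
 tile [0.4816 0.1718] -0.109 [117.5 117. ] [341. 219.]
 tile [ 0.455  -0.0102] -0.069 [117.9 112.6] [274. 214.]
 tile [ 0.4331 -0.1901] -0.219 [118.3 117.1] [209. 212.]
 sill top z 0.04532512058208815
 edge x= 0.6410 + 0.0297 y 31 31 0.0022480840132904634
 coil disc 3458 [ 0.40065524 -0.68113738  0.03084231] [ 0.67999629 -0.20041009  0.04599983] ((636.6508178710938, -439.6260986328125), 242.3812255859375)
 post 69 [ 0.44078293 -0.39978262  0.08098252] [ 0.44865787 -0.39457862  0.10318235] [ 0.42893535 -0.40660976  0.0604476 ]
up ((438.1903076171875, -399.95159912109375), (10.47500228881836, 18.36802101135254), 77.64363098144531)
 can/tumbler ymin [0.44832367 0.15012526 0.06001061] [0.8733992  0.49989606 0.1902833 ]
 plate [0.40011517 0.31522088 0.01200494] [0.54971805 0.4753851  0.029629  ]
 lighter [0.69039508 0.0697428  0.05721983]
side
 tile [ 0.4304 -0.1927] -0.219 [118.1 117.8] [320. 272.]
 tile [ 0.4516 -0.013 ] -0.067 [117.7 118.1] [279. 231.]
 tile [0.479  0.1694] -0.085 [117.9 117.9] [244. 194.]
 sill top z 0.04515175512872849
 edge x= 0.6358 + 0.0298 y 31 31 0.0025959702678697294
 coil disc 3978 [ 0.40026602 -0.76001886  0.03000075] [ 0.67996785 -0.20041787  0.04599874] ((645.7406005859375, -480.07562255859375), 281.32452392578125)
 post 59 [ 0.43344598 -0.40458275  0.08175757] [ 0.44458701 -0.39818326  0.10545112] [ 0.42735878 -0.40891982  0.06078967]
up ((435.37701416015625, -403.5823059082031), (10.21963882446289, 15.663146018981934), 86.66911315917969)
 can/tumbler ymin [0.44264659 0.16133291 0.06006102] [0.87280245 0.4996357  0.1908923 ]
 plate [0.40093122 0.31293835 0.01205668] [0.56269608 0.47926894 0.02971539]
 lighter [0.68368763 0.0673492  0.05689735]
```

View pics/c1.png

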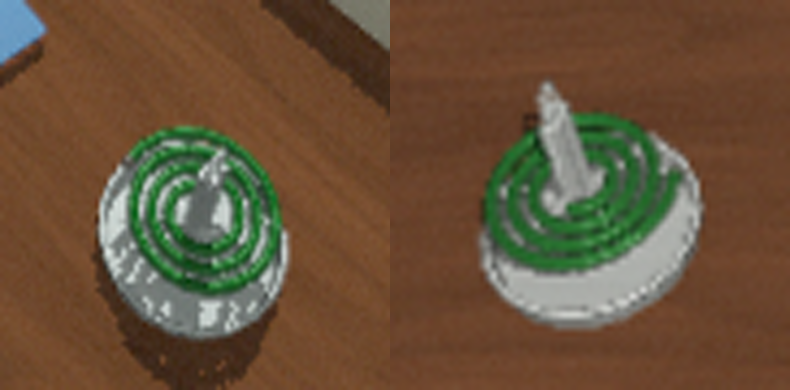

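Enlarged, the coil holder is confirmed: green spiral, white dish and upright. In the left crop the upright is near (210,190), in the right crop near (565,150). Next I'll tie the wrist camera to the fixed views and locate the can.

```bash
python3 - <<'E'
from h import *
im,d,C=grab("wrist","wrist0.npz")
for t in tiles(im,C): print(t)
h=cv2.cvtColor(im,cv2.COLOR_RGB2HSV)
P=cloud(C,d); m=(d>0)&(P[...,2]>.035)&(P[...,2]<.055)&(h[...,1]<70)&(h[...,2]>150); Q=P[m]; print(len(Q),Q.min(0) if len(Q) else 0)
for n in("scene","side"):
    im,d,C=grab(n,n+"0.npz"); P=cloud(C,d); h=cv2.cvtColor(im,cv2.COLOR_RGB2HSV)
    y=cv2.inRange(h,(20,150,120),(32,255,255))>0
    Q=P[y&(d>0)&(P[...,1]>.2)&(P[...,1]<.6)&(P[...,0]>.4)&(P[...,0]<.8)]; print("can band",Q.min(0),Q.max(0))
E
```

```text
(array([ 0.45867514, -0.19707468]), np.float64(-0.209946176636707), (120.67829895019531, 63.892520904541016), array([183.88284519, 342.68619247]))
(array([ 0.45292603, -0.01051549]), np.float64(-0.07115207431781023), (118.96092224121094, 119.0941162109375), array([157.48806941, 183.91106291]))
(array([0.47770123, 0.13744456]), np.float64(-0.07896871843330189), (51.026065826416016, 119.2994384765625), array([172.83557951,  27.13207547]))
63099 [ 0.62917096 -0.26385774  0.04223445]
can band [0.6176274  0.36047037 0.04483353] [0.64096618 0.41031426 0.1081484 ]
can band [0.57482495 0.35294226 0.0447619 ] [0.61710426 0.38896091 0.10595256]
```

View pics/wrist0.png

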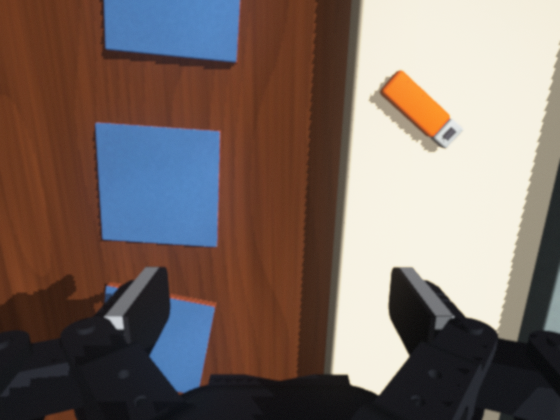

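Emit:
servo_tool([
  {"dp": [0, -0.25, 0], "delta_rot": [0, 0, -1], "fingers": 1},
  {"dp": [0, 0, 0], "delta_rot": [0, 0, -1], "fingers": 1},
  {"dp": [0, 0, 0], "delta_rot": [0, 0, -1], "fingers": 1},
  {"dp": [0, 0, 0], "delta_rot": [0, 0, -1], "fingers": 1},
  {"dp": [0, 0, 0], "delta_rot": [0, 0, -1], "fingers": 1},
])

```text
clock: 0.65
position: [0.5247, 0.0, 0.3037]
ee_rot: [-0.0, 0.508, 0.861, -0.0]
contact_force: [0.6, -0.0, -0.0]
width: 0.0851
gripper_force: 0.0
```

The wrist picture shows the middle tile at (157,184), the sill edge near column 345 and the lighter at (420,108). It agrees with the other views to 2–3 mm.

Emit:
servo_tool([
  {"dp": [0, 0, 0.15], "delta_rot": [0, 0, -1], "fingers": 1},
  {"dp": [0, 0, 0.15], "delta_rot": [0, 0, -1], "fingers": 1},
  {"dp": [0, 0, 0.15], "delta_rot": [0, 0, -1], "fingers": 1},
  {"dp": [0, 0, 0.15], "delta_rot": [0, 0, -1], "fingers": 1},
  {"dp": [0, 0, 0.15], "delta_rot": [0, 0, -1], "fingers": 1},
])

```text
clock: 1.15
position: [0.5248, 0.0, 0.1527]
ee_rot: [0.0, 0.28, 0.96, 0.0]
contact_force: [0.2, 1.1, -1.0]
width: 0.0853
gripper_force: 0.0
```

Emit:
servo_tool([
  {"dp": [0, 0, 0], "delta_rot": [0, 0, -1], "fingers": 1},
  {"dp": [0, 0, 0], "delta_rot": [0, 0, -1], "fingers": 1},
  {"dp": [0, 0, 0], "delta_rot": [0, 0, -1], "fingers": 1},
  {"dp": [0, 0, 0], "delta_rot": [0, 0, -1], "fingers": 1},
  {"dp": [0, 0, 0], "delta_rot": [0, 0, -1], "fingers": 1},
])

```text
clock: 1.65
position: [0.5249, 0.0, 0.1536]
ee_rot: [-0.0, 0.033, 0.999, 0.0]
contact_force: [0.4, 0.0, -0.0]
width: 0.0857
gripper_force: 0.0
```

Emit:
servo_tool([
  {"dp": [0.2, 0, 0], "delta_rot": [0, 0, -0.4], "fingers": 1},
  {"dp": [0.2, 0, 0], "delta_rot": [0, 0, 0], "fingers": 1},
  {"dp": [0.2, 0, 0], "delta_rot": [0, 0, 0], "fingers": 1},
  {"dp": [0.2, -0.08, 0], "delta_rot": [0, 0, 0], "fingers": 1},
  {"dp": [0, 0, 0], "delta_rot": [0, 0, 0], "fingers": 1},
])

```text
clock: 2.15
position: [0.3577, -0.0089, 0.1528]
ee_rot: [-0.004, 0.016, 1.0, 0.0]
contact_force: [-0.4, 0.3, -0.3]
width: 0.0852
gripper_force: 0.0
```

Emit:
servo_tool([
  {"dp": [0, 0, 0.15], "delta_rot": [0, 0, 0], "fingers": 1},
  {"dp": [0, 0, 0.15], "delta_rot": [0, 0, 0], "fingers": 1},
  {"dp": [0, 0, 0.08], "delta_rot": [0, 0, 0], "fingers": 1},
  {"dp": [0, 0, 0.04], "delta_rot": [0, 0, 0], "fingers": 1},
  {"dp": [0, 0, 0], "delta_rot": [0, 0, 0], "fingers": 1},
])

```text
clock: 2.65
position: [0.3647, -0.0094, 0.0692]
ee_rot: [-0.001, 0.015, 1.0, 0.0]
contact_force: [-0.5, -0.4, 0.6]
width: 0.0854
gripper_force: 0.0
```

Emit:
servo_tool([
  {"dp": [0, 0, 0.015], "delta_rot": [0, 0, 0], "fingers": 1},
  {"dp": [-0.08, 0, 0], "delta_rot": [0, 0, 0], "fingers": 1},
  {"dp": [-0.1, 0, 0], "delta_rot": [0, 0, 0], "fingers": 1},
  {"dp": [-0.1, 0, 0], "delta_rot": [0, 0, 0], "fingers": 1},
  {"dp": [-0.1, 0, 0], "delta_rot": [0, 0, 0], "fingers": 1},
])

```text
clock: 3.15
position: [0.4409, -0.0117, 0.0675]
ee_rot: [-0.0, 0.015, 1.0, -0.0]
contact_force: [-1.1, -0.3, -0.7]
width: 0.0853
gripper_force: 0.8
```

Emit:
servo_tool([
  {"dp": [-0.1, 0, 0], "delta_rot": [0, 0, 0], "fingers": 1},
  {"dp": [-0.08, 0, 0], "delta_rot": [0, 0, 0], "fingers": 1},
  {"dp": [-0.05, 0, 0], "delta_rot": [0, 0, 0], "fingers": 1},
  {"dp": [-0.03, 0, 0], "delta_rot": [0, 0, 0], "fingers": 1},
  {"dp": [0, 0, 0], "delta_rot": [0, 0, 0], "fingers": 1},
])

```text
clock: 3.65
position: [0.493, -0.0134, 0.0672]
ee_rot: [0.0, 0.015, 1.0, -0.0]
contact_force: [-1.0, 0.7, -0.5]
width: 0.0851
gripper_force: 0.0
```

```bash
cat > m2.py <<'E'
from h import *
import sys
for n in sys.argv[1:]:
    im,d,C=grab(n); save(im,n+"_%04d.png"%(readout.get_state()["clock"]*10))
    for t in tiles(im,C):
        if .3<t[0][0]<.75 and abs(t[0][1])<.45: print(n,t[0].round(4),round(t[1],3),np.round(t[2],1),t[3].round())
    if n=="wrist":
        h=cv2.cvtColor(im,cv2.COLOR_RGB2HSV); P=cloud(C,d); m=(d>0)&(P[...,2]>.038)&(P[...,2]<.052)&(h[...,1]<70)&(h[...,2]>130)&(P[...,0]>.58); Q=P[m]
        print(len(Q)); ys=np.arange(-.5,.4,.01); e=np.array([(y,np.percentile(Q[abs(Q[:,1]-y)<.005,0],1.5)) for y in ys if (abs(Q[:,1]-y)<.005).sum()>20]); k=np.polyfit(e[:,0],e[:,1],1); print("edge",k,abs(e[:,1]-np.polyval(k,e[:,0])).max())
s=readout.get_state(); print(s["clock"],s["position"].round(4),s["contact_force"].round(1))
E
python3 m2.py wrist side
```

```text
wrist [ 0.5282 -0.018 ] -0.031 [112.   48.7] [263. 364.]
0Traceback (most recent call last):
  File "m2.py", line 9, in <module>
    print(len(Q)); ys=np.arange(-.5,.4,.01); e=np.array([(y,np.percentile(Q[abs(Q[:,1]-y)<.005,0],1.5)) for y in ys if (abs(Q[:,1]-y)<.005).sum()>20]); k=np.polyfit(e[:,0],e[:,1],1); print("edge",k,abs(e[:,1]-np.polyval(k,e[:,0])).max())
                                                                                                                                                                     ~^^^^^
IndexError: too many indices for array: array is 1-dimensional, but 2 were indexed
```

Emit:
servo_tool([
  {"dp": [-0.03, 0, 0], "delta_rot": [0, 0, 0], "fingers": 1},
  {"dp": [-0.02, 0, 0], "delta_rot": [0, 0, 0], "fingers": 1},
  {"dp": [-0.01, 0, 0], "delta_rot": [0, 0, 0], "fingers": 1},
  {"dp": [-0.01, 0, 0], "delta_rot": [0, 0, 0], "fingers": 1},
  {"dp": [0, 0, 0], "delta_rot": [0, 0, 0], "fingers": 1},
])

```text
clock: 4.2
position: [0.5034, -0.0136, 0.0666]
ee_rot: [-0.004, 0.015, 1.0, 0.0]
contact_force: [-9.1, -0.0, 6.8]
width: 0.0857
gripper_force: 4.3
```

Emit:
servo_tool([
  {"dp": [0.1, 0, -0.05], "delta_rot": [0, 0, 0], "fingers": 1},
  {"dp": [0.2, 0.1, -0.1], "delta_rot": [0, 0, 0], "fingers": 1},
  {"dp": [0.15, 0.2, 0], "delta_rot": [0, 0, 0], "fingers": 1},
  {"dp": [0.15, 0.2, 0], "delta_rot": [0, 0, 0], "fingers": 1},
  {"dp": [0, 0.2, 0], "delta_rot": [0, 0, 0], "fingers": 1},
])

```text
clock: 4.7
position: [0.3868, 0.1305, 0.0969]
ee_rot: [-0.001, 0.016, 1.0, -0.0]
contact_force: [0.9, -0.3, -0.5]
width: 0.0851
gripper_force: 0.0
```

Emit:
servo_tool([
  {"dp": [0, 0.2, 0], "delta_rot": [0, 0, 0], "fingers": 1},
  {"dp": [0, 0, 0], "delta_rot": [0, 0, 0], "fingers": 1},
])

```text
clock: 4.9
position: [0.3943, 0.1739, 0.0977]
ee_rot: [0.003, 0.013, 1.0, 0.001]
contact_force: [0.7, 0.4, 0.1]
width: 0.0854
gripper_force: 0.0
```

```bash
sed -i 's/if n=="wrist":/if 0:/' m2.py; python3 m2.py side scene
```

```text
side [ 0.4303 -0.1927] -0.217 [118.  118.1] [320. 272.]
side [ 0.5723 -0.015 ] -0.029 [117.6 117.8] [306. 209.]
side [0.4793 0.1692] -0.085 [117.5 117.1] [247. 194.]
scene [ 0.5635 -0.011 ] -0.03 [116.1  96.1] [276. 246.]
scene [0.4816 0.1722] -0.115 [119.  116.8] [341. 219.]
scene [ 0.4328 -0.1908] -0.224 [117.2 117.5] [209. 212.]
5.0 [0.3932 0.1707 0.0971] [ 0.5 -0.4 -0.9]
```

Emit:
servo_tool([
  {"dp": [0.025, 0, 0], "delta_rot": [0, 0, 0], "fingers": 1},
  {"dp": [0, 0, 0.1], "delta_rot": [0, 0, 0], "fingers": 1},
  {"dp": [0, 0, 0.05], "delta_rot": [0, 0, 0], "fingers": 1},
  {"dp": [0, 0, 0], "delta_rot": [0, 0, 0], "fingers": 1},
  {"dp": [-0.05, 0, 0], "delta_rot": [0, 0, 0], "fingers": 1},
])

```text
clock: 5.5
position: [0.396, 0.1687, 0.0667]
ee_rot: [-0.001, 0.016, 1.0, -0.0]
contact_force: [0.9, 0.1, -0.0]
width: 0.0856
gripper_force: 0.0
```

Emit:
servo_tool([
  {"dp": [-0.1, 0, 0], "delta_rot": [0, 0, 0], "fingers": 1},
  {"dp": [-0.1, 0, 0], "delta_rot": [0, 0, 0], "fingers": 1},
  {"dp": [-0.1, 0, 0], "delta_rot": [0, 0, 0], "fingers": 1},
  {"dp": [-0.08, 0, 0], "delta_rot": [0, 0, 0], "fingers": 1},
  {"dp": [-0.05, 0, 0], "delta_rot": [0, 0, 0], "fingers": 1},
])

```text
clock: 6.0
position: [0.485, 0.1666, 0.0673]
ee_rot: [0.0, 0.016, 1.0, 0.0]
contact_force: [-2.9, 0.5, 0.9]
width: 0.0855
gripper_force: 1.5
```

Emit:
servo_tool([
  {"dp": [-0.05, 0, 0], "delta_rot": [0, 0, 0], "fingers": 1},
  {"dp": [-0.03, 0, 0], "delta_rot": [0, 0, 0], "fingers": 1},
  {"dp": [-0.02, 0, 0], "delta_rot": [0, 0, 0], "fingers": 1},
  {"dp": [-0.01, 0, 0], "delta_rot": [0, 0, 0], "fingers": 1},
  {"dp": [0, 0, 0], "delta_rot": [0, 0, 0], "fingers": 1},
])

```text
clock: 6.5
position: [0.505, 0.1663, 0.067]
ee_rot: [-0.0, 0.015, 1.0, -0.0]
contact_force: [-2.5, -1.3, 1.6]
width: 0.0851
gripper_force: 1.3
```

Emit:
servo_tool([
  {"dp": [-0.015, 0, 0], "delta_rot": [0, 0, 0], "fingers": 1},
  {"dp": [-0.01, 0, 0], "delta_rot": [0, 0, 0], "fingers": 1},
  {"dp": [-0.01, 0, 0], "delta_rot": [0, 0, 0], "fingers": 1},
  {"dp": [0, 0, 0], "delta_rot": [0, 0, 0], "fingers": 1},
])

```text
clock: 6.9
position: [0.5089, 0.1661, 0.0666]
ee_rot: [-0.004, 0.015, 1.0, -0.0]
contact_force: [-10.1, 2.4, 7.0]
width: 0.0856
gripper_force: 4.7
```

Emit:
servo_tool([
  {"dp": [0.1, 0, -0.05], "delta_rot": [0, 0, 0], "fingers": 1},
  {"dp": [0.2, -0.15, -0.15], "delta_rot": [0, 0, 0], "fingers": 1},
  {"dp": [0.2, -0.2, 0], "delta_rot": [0, 0, 0], "fingers": 1},
  {"dp": [0.2, -0.23, 0], "delta_rot": [0, 0, 0], "fingers": 1},
  {"dp": [0.1, -0.25, 0], "delta_rot": [0, 0, 0], "fingers": 1},
])

```text
clock: 7.4
position: [0.3653, 0.0248, 0.103]
ee_rot: [0.001, 0.014, 1.0, -0.0]
contact_force: [1.1, -0.1, -0.8]
width: 0.0855
gripper_force: 0.0
```

Emit:
servo_tool([
  {"dp": [0.03, -0.25, 0], "delta_rot": [0, 0, 0], "fingers": 1},
  {"dp": [0, -0.25, 0], "delta_rot": [0, 0, 0], "fingers": 1},
  {"dp": [0, -0.25, 0], "delta_rot": [0, 0, 0], "fingers": 1},
  {"dp": [0, -0.25, 0], "delta_rot": [0, 0, 0], "fingers": 1},
  {"dp": [0, 0, 0], "delta_rot": [0, 0, 0], "fingers": 1},
])

```text
clock: 7.9
position: [0.3579, -0.1823, 0.1037]
ee_rot: [0.004, 0.019, 1.0, -0.004]
contact_force: [0.8, 0.9, 0.1]
width: 0.0854
gripper_force: 0.0
```

```bash
python3 m2.py side; python3 - <<'E'
from h import *
im,d,C=grab("scene","scene0.npz"); h=cv2.cvtColor(im,cv2.COLOR_RGB2HSV); m=cv2.inRange(h,(160,60,100),(179,255,255))
n,l,s,c=cv2.connectedComponentsWithStats(m); i=1+np.argmax(s[1:,4]); v,u=np.nonzero(l==i); p=ray(C,np.c_[u,v],.012)
for f in (p[:,0].argmax(),p[:,0].argmin(),p[:,1].argmin(),p[:,1].argmax()): print(p[f])
E
```

```text
side [ 0.4303 -0.1929] -0.217 [117.5 117.9] [327. 274.]
7.95 [ 0.3566 -0.1788  0.1032] [-0.1  0.5  0.3]
[ 0.3073956  -0.22232407  0.012     ]
[ 0.15314935 -0.30041703  0.012     ]
[ 0.26105957 -0.33658447  0.012     ]
[ 0.20352214 -0.19012819  0.012     ]
```

Emit:
servo_tool([
  {"dp": [0.1, -0.075, 0], "delta_rot": [0, 0, 0], "fingers": 1},
  {"dp": [0, 0, 0], "delta_rot": [0, 0, 0], "fingers": 1},
  {"dp": [0, 0, 0.1], "delta_rot": [0, 0, 0], "fingers": 1},
  {"dp": [0, 0, 0.08], "delta_rot": [0, 0, 0], "fingers": 1},
  {"dp": [0, 0, 0], "delta_rot": [0, 0, 0], "fingers": 1},
])

```text
clock: 8.45
position: [0.3341, -0.1868, 0.0655]
ee_rot: [-0.001, 0.015, 1.0, 0.001]
contact_force: [0.6, 0.2, 0.2]
width: 0.0856
gripper_force: 0.0
```

Emit:
servo_tool([
  {"dp": [-0.05, 0, 0], "delta_rot": [0, 0, 0], "fingers": 1},
  {"dp": [-0.05, 0, 0], "delta_rot": [0, 0, 0], "fingers": 1},
  {"dp": [-0.07, 0, 0], "delta_rot": [0, 0, 0], "fingers": 1},
  {"dp": [-0.1, 0, 0], "delta_rot": [0, 0, 0], "fingers": 1},
  {"dp": [-0.1, 0, 0], "delta_rot": [0, 0, 0], "fingers": 1},
])

```text
clock: 8.95
position: [0.4093, -0.1904, 0.0671]
ee_rot: [-0.0, 0.015, 1.0, 0.0]
contact_force: [-2.9, -0.4, 0.2]
width: 0.0854
gripper_force: 1.4
```

Emit:
servo_tool([
  {"dp": [-0.1, 0, 0], "delta_rot": [0, 0, 0], "fingers": 1},
  {"dp": [-0.1, 0, 0], "delta_rot": [0, 0, 0], "fingers": 1},
  {"dp": [-0.1, 0, 0], "delta_rot": [0, 0, 0], "fingers": 1},
  {"dp": [-0.06, 0, 0], "delta_rot": [0, 0, 0], "fingers": 1},
  {"dp": [0, 0, 0], "delta_rot": [0, 0, 0], "fingers": 1},
])

```text
clock: 9.45
position: [0.4831, -0.1934, 0.0671]
ee_rot: [0.002, 0.015, 1.0, -0.001]
contact_force: [0.9, -0.7, -0.4]
width: 0.0856
gripper_force: 0.0
```

Emit:
servo_tool([
  {"dp": [-0.04, 0, 0], "delta_rot": [0, 0, 0], "fingers": 1},
  {"dp": [-0.03, 0, 0], "delta_rot": [0, 0, 0], "fingers": 1},
  {"dp": [-0.015, 0, 0], "delta_rot": [0, 0, 0], "fingers": 1},
  {"dp": [-0.01, 0, 0], "delta_rot": [0, 0, 0], "fingers": 1},
  {"dp": [0, 0, 0], "delta_rot": [0, 0, 0], "fingers": 1},
])

```text
clock: 9.95
position: [0.4977, -0.1934, 0.0665]
ee_rot: [-0.002, 0.015, 1.0, 0.0]
contact_force: [-4.6, -0.3, 3.3]
width: 0.0854
gripper_force: 2.6
```

```bash
python3 m2.py side
```

```text
side [ 0.5723 -0.015 ] -0.027 [117.7 118.1] [306. 209.]
side [0.5778 0.1698] -0.027 [117.9 117.7] [266. 178.]
10.0 [ 0.4977 -0.1934  0.0665] [-4.7 -0.3  3.3]
```

Emit:
servo_tool([
  {"dp": [0.1, 0, 0], "delta_rot": [0, 0, 0], "fingers": 1},
  {"dp": [0.1, 0, -0.15], "delta_rot": [0, 0, 0.7], "fingers": 1},
  {"dp": [0, 0, -0.15], "delta_rot": [0, 0, 1], "fingers": 1},
  {"dp": [0, 0, 0], "delta_rot": [0, 0, 1], "fingers": 1},
  {"dp": [0, 0, 0], "delta_rot": [0, 0, 1], "fingers": 1},
])

```text
clock: 10.5
position: [0.4606, -0.1933, 0.1283]
ee_rot: [0.003, 0.202, 0.979, -0.001]
contact_force: [0.3, 0.4, -0.3]
width: 0.0853
gripper_force: 0.0
```

```bash
python3 m2.py side
```

```text
side [ 0.5675 -0.1931] -0.033 [103.2 116.9] [352. 243.]
side [ 0.5721 -0.0155] -0.029 [118.5 118.3] [304. 209.]
side [0.5778 0.1698] -0.027 [117.9 117.7] [266. 178.]
10.55 [ 0.4603 -0.193   0.1278] [ 0.3  0.1 -0.7]
```

Emit:
servo_tool([
  {"dp": [0, 0, 0], "delta_rot": [0, 0, 1], "fingers": 1},
  {"dp": [0, 0, 0], "delta_rot": [0, 0, 1], "fingers": 1},
  {"dp": [0, 0, 0], "delta_rot": [0, 0, 1], "fingers": 1},
  {"dp": [0, 0, 0], "delta_rot": [0, 0, 1], "fingers": 1},
  {"dp": [0, 0, 0], "delta_rot": [0, 0, 1], "fingers": 1},
])

```text
clock: 11.05
position: [0.4598, -0.1927, 0.1267]
ee_rot: [0.001, 0.437, 0.9, 0.0]
contact_force: [0.2, -0.5, 0.4]
width: 0.0856
gripper_force: 0.0
```

Emit:
servo_tool([
  {"dp": [0, 0, 0], "delta_rot": [0, 0, 1], "fingers": 1},
  {"dp": [0, 0, 0], "delta_rot": [0, 0, 1], "fingers": 1},
  {"dp": [0, 0, 0], "delta_rot": [0, 0, 1], "fingers": 1},
  {"dp": [0, 0, 0], "delta_rot": [0, 0, 1], "fingers": 1},
  {"dp": [0, 0, 0], "delta_rot": [0, 0, 1], "fingers": 1},
])

```text
clock: 11.55
position: [0.4598, -0.1927, 0.1267]
ee_rot: [0.001, 0.646, 0.764, 0.0]
contact_force: [-0.7, -0.7, -1.2]
width: 0.0852
gripper_force: 0.0
```

Emit:
servo_tool([
  {"dp": [0, 0, 0], "delta_rot": [0, 0, 1], "fingers": 1},
  {"dp": [-0.22, 0.22, 0], "delta_rot": [0, 0, 1], "fingers": 1},
  {"dp": [-0.22, 0.22, 0], "delta_rot": [0, 0, 0], "fingers": 1},
  {"dp": [0, 0, 0], "delta_rot": [0, 0, 0], "fingers": 1},
])

```text
clock: 11.95
position: [0.5373, -0.2673, 0.1273]
ee_rot: [0.006, 0.718, 0.696, 0.001]
contact_force: [-0.5, 0.4, -0.0]
width: 0.0854
gripper_force: 0.0
```

Emit:
servo_tool([
  {"dp": [-0.02, 0.05, 0], "delta_rot": [0, 0, 0], "fingers": 1},
  {"dp": [0, 0, 0.1], "delta_rot": [0, 0, 0], "fingers": 1},
  {"dp": [0, 0, 0.1], "delta_rot": [0, 0, 0], "fingers": 1},
  {"dp": [0, 0, 0.05], "delta_rot": [0, 0, 0], "fingers": 1},
  {"dp": [0, 0, 0], "delta_rot": [0, 0, 0], "fingers": 1},
])

```text
clock: 12.45
position: [0.54, -0.2648, 0.0751]
ee_rot: [-0.002, 0.717, 0.697, -0.0]
contact_force: [0.9, -0.0, -0.3]
width: 0.0854
gripper_force: 0.0
```

Emit:
servo_tool([
  {"dp": [-0.1, 0.06, 0], "delta_rot": [0, 0, 0], "fingers": 1},
  {"dp": [0, 0, 0], "delta_rot": [0, 0, 0], "fingers": 1},
  {"dp": [0, 0, 0.04], "delta_rot": [0, 0, 0], "fingers": 1},
  {"dp": [0, 0, 0], "delta_rot": [0, 0, 0], "fingers": 1},
])

```text
clock: 12.85
position: [0.5513, -0.2851, 0.0679]
ee_rot: [-0.001, 0.718, 0.696, -0.0]
contact_force: [-0.4, -0.2, -0.1]
width: 0.0854
gripper_force: 0.0
```

Emit:
servo_tool([
  {"dp": [0.06, 0, 0.005], "delta_rot": [0, 0, 0], "fingers": 1},
  {"dp": [0.07, 0, 0], "delta_rot": [0, 0, 0], "fingers": 1},
  {"dp": [0.07, 0, 0], "delta_rot": [0, 0, 0], "fingers": 1},
  {"dp": [0.07, 0, 0], "delta_rot": [0, 0, 0], "fingers": 1},
  {"dp": [0.07, 0, 0], "delta_rot": [0, 0, 0], "fingers": 1},
])

```text
clock: 13.35
position: [0.5541, -0.2168, 0.0677]
ee_rot: [-0.0, 0.717, 0.697, -0.0]
contact_force: [-0.4, -3.3, -1.1]
width: 0.0856
gripper_force: 1.2
```

```bash
python3 m2.py side scene
```

```text
side [ 0.5704 -0.0729] -0.027 [233.6 118.2] [320. 220.]
side [0.5777 0.1696] -0.032 [117.7 117.8] [266. 178.]
scene [ 0.5595 -0.1429] -0.029 [117.3  96.3] [226. 248.]
scene [ 0.5637 -0.011 ] -0.03 [116.1  95.8] [276. 246.]
scene [0.5693 0.173 ] -0.021 [117.7  96.3] [346. 244.]
13.45 [ 0.5541 -0.2154  0.0677] [ 0.1 -0.6  0. ]
```

Emit:
servo_tool([
  {"dp": [0.06, 0, 0], "delta_rot": [0, 0, 0], "fingers": 1},
  {"dp": [0.07, 0, 0], "delta_rot": [0, 0, 0], "fingers": 1},
  {"dp": [0.07, 0, 0], "delta_rot": [0, 0, 0], "fingers": 1},
  {"dp": [0.07, 0, 0], "delta_rot": [0, 0, 0], "fingers": 1},
  {"dp": [0.05, 0, 0], "delta_rot": [0, 0, 0], "fingers": 1},
])

```text
clock: 13.95
position: [0.5567, -0.1533, 0.0679]
ee_rot: [0.0, 0.718, 0.697, 0.0]
contact_force: [-0.3, -5.8, 0.8]
width: 0.0857
gripper_force: 2.4
```

```bash
python3 m2.py side scene
```

```text
side [0.5742 0.0529] -0.031 [351.4 117.9] [291. 198.]
scene [ 0.5631 -0.0206] -0.03 [238.5  96.5] [272. 246.]
scene [0.5693 0.173 ] -0.021 [117.7  96.3] [346. 244.]
14.05 [ 0.5562 -0.152   0.0676] [-0.9  0.   0.2]
```

Emit:
servo_tool([
  {"dp": [0.04, 0, 0], "delta_rot": [0, 0, 0], "fingers": 1},
  {"dp": [0.03, 0, 0], "delta_rot": [0, 0, 0], "fingers": 1},
  {"dp": [0.02, 0, 0], "delta_rot": [0, 0, 0], "fingers": 1},
  {"dp": [0.015, 0, 0], "delta_rot": [0, 0, 0], "fingers": 1},
  {"dp": [0.01, 0, 0], "delta_rot": [0, 0, 0], "fingers": 1},
])

```text
clock: 14.55
position: [0.5573, -0.1319, 0.0677]
ee_rot: [0.001, 0.717, 0.697, -0.0]
contact_force: [0.1, -7.2, -1.0]
width: 0.0858
gripper_force: 3.2
```

```bash
python3 m2.py side scene
```

```text
side [0.5745 0.0681] -0.03 [332.1 118.3] [288. 196.]
scene [0.5657 0.0585] -0.03 [358.8  96.3] [302. 246.]
14.65 [ 0.5572 -0.1316  0.0677] [-0.3 -4.7 -0.2]
```

Emit:
servo_tool([
  {"dp": [-0.04, 0, 0], "delta_rot": [0, 0, 0], "fingers": 1},
  {"dp": [-0.04, -0.02, -0.15], "delta_rot": [0, 0, 0], "fingers": 1},
  {"dp": [-0.1, -0.05, -0.2], "delta_rot": [0, 0, 0], "fingers": 1},
  {"dp": [-0.15, -0.1, -0.15], "delta_rot": [0, 0, 0], "fingers": 1},
  {"dp": [-0.2, -0.1, -0.1], "delta_rot": [0, 0, 0], "fingers": 1},
])

```text
clock: 15.15
position: [0.4999, -0.2351, 0.1898]
ee_rot: [0.0, 0.717, 0.697, 0.001]
contact_force: [2.2, -0.5, 1.1]
width: 0.0856
gripper_force: 0.0
```

Emit:
servo_tool([
  {"dp": [-0.2, -0.1, -0.1], "delta_rot": [0, 0, 0], "fingers": 1},
  {"dp": [-0.2, -0.1, -0.1], "delta_rot": [0, 0, 0], "fingers": 1},
  {"dp": [-0.2, -0.1, -0.1], "delta_rot": [0, 0, 0], "fingers": 1},
  {"dp": [-0.2, 0, 0], "delta_rot": [0, 0, 0], "fingers": 1},
  {"dp": [0, 0, 0], "delta_rot": [0, 0, 0], "fingers": 1},
])

```text
clock: 15.65
position: [0.4346, -0.3985, 0.2483]
ee_rot: [0.002, 0.719, 0.695, -0.0]
contact_force: [-1.2, 0.1, -0.0]
width: 0.0853
gripper_force: 0.0
```

```bash
python3 m2.py side scene wrist; ls pics|tail -3
```

```text
side [0.5744 0.056 ] -0.029 [357.2 118. ] [292. 198.]
scene [0.5656 0.059 ] -0.029 [357.8  96.2] [302. 246.]
15.8 [ 0.4348 -0.3927  0.2469] [ 0.   0.3 -0.8]
wrist0.png
wrist_0037.png
wrist_0158.png
```

View wrist.

View pics/wrist_0158.png

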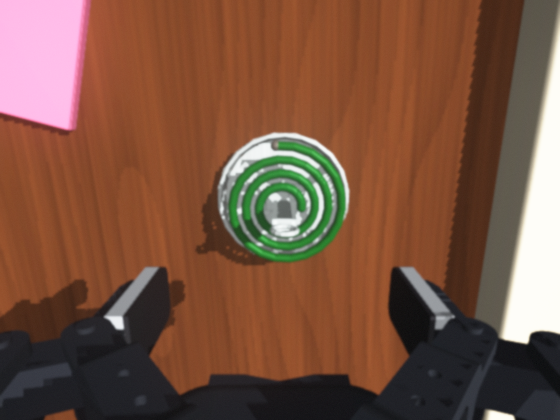

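```bash
python3 - <<'E'
from h import *
im,d,C=grab("wrist"); np.savez("w1.npz",im=im,d=d,K=C[0],R=C[1],o=C[2])
P=cloud(C,d); z=P[...,2]; near=(d>0)&(np.hypot(P[...,0]-.437,P[...,1]+.402)<.07)
for lo,hi in((.008,.03),(.03,.046),(.055,.084),(.084,.11)):
    g=P[near&(z>lo)&(z<hi)]; print(lo,len(g),g.mean(0).round(4),cv2.minAreaRect((g[:,:2]*1000).astype(np.float32)),cv2.minEnclosingCircle((g[:,:2]*1000).astype(np.float32)))
h=cv2.cvtColor(im,cv2.COLOR_RGB2HSV); m=cv2.inRange(h,(40,90,30),(80,255,255))
v,u=np.nonzero(m); p=ray(C,np.c_[u,v],.042); p=p[np.hypot(p[:,0]-.437,p[:,1]+.402)<.08]; print("coil",cv2.minEnclosingCircle((p[:,:2]*1000).astype(np.float32)))
E
```

```text
0.008 1399 [ 0.4291 -0.3802  0.0139] ((435.3570861816406, -399.16607666015625), (111.42435455322266, 104.95953369140625), 43.32463836669922) ((437.7120666503906, -401.1926574707031), 56.03645706176758)
0.03 7921 [ 0.441  -0.3976  0.0411] ((440.22808837890625, -400.1424865722656), (93.90354919433594, 92.48835754394531), 36.30961227416992) ((438.24298095703125, -398.45172119140625), 49.23862838745117)
0.055 154 [ 0.4382 -0.3983  0.0671] ((437.8197937011719, -399.7520751953125), (7.756998538970947, 16.01386833190918), 87.53005981445312) ((437.9520568847656, -396.673828125), 8.007518768310547)
0.084 465 [ 0.4378 -0.4001  0.0925] ((437.67303466796875, -400.28387451171875), (8.757059097290039, 18.57711410522461), 88.5708236694336) ((437.6664733886719, -400.5451354980469), 9.292236328125)
coil ((439.4247131347656, -398.6608581542969), 47.99437713623047)
```

The wrist view shows the holder at (284,198): green coil, upright seen end-on at (285,212), eye bar running along the image's horizontal (world x). I'll turn 90° to pinch its thin direction.

Emit:
servo_tool([
  {"dp": [0, 0, 0], "delta_rot": [0, 0, 1], "fingers": 0.7},
  {"dp": [0, 0, 0], "delta_rot": [0, 0, 1], "fingers": 0.7},
  {"dp": [0, 0, 0], "delta_rot": [0, 0, 1], "fingers": 0.7},
  {"dp": [0, 0, 0], "delta_rot": [0, 0, 1], "fingers": 0.7},
  {"dp": [0, 0, 0], "delta_rot": [0, 0, 1], "fingers": 0.7},
])

```text
clock: 16.35
position: [0.4355, -0.3916, 0.2473]
ee_rot: [-0.001, 0.868, 0.496, 0.0]
contact_force: [0.6, 0.1, 0.1]
width: 0.0598
gripper_force: 0.0
```

Emit:
servo_tool([
  {"dp": [0, 0, 0], "delta_rot": [0, 0, 1], "fingers": 0.7},
  {"dp": [0, 0, 0], "delta_rot": [0, 0, 1], "fingers": 0.7},
  {"dp": [0, 0, 0], "delta_rot": [0, 0, 1], "fingers": 0.7},
  {"dp": [0, 0, 0], "delta_rot": [0, 0, 1], "fingers": 0.7},
  {"dp": [0, 0, 0], "delta_rot": [0, 0, 1], "fingers": 0.7},
])

```text
clock: 16.85
position: [0.4355, -0.3915, 0.2473]
ee_rot: [-0.001, 0.964, 0.266, -0.0]
contact_force: [-0.3, 0.3, -0.8]
width: 0.0601
gripper_force: 0.0
```

Emit:
servo_tool([
  {"dp": [0, 0, 0], "delta_rot": [0, 0, 1], "fingers": 0.7},
  {"dp": [0, 0, 0], "delta_rot": [0, 0, 1], "fingers": 0.7},
  {"dp": [0, 0, 0], "delta_rot": [0, 0, 1], "fingers": 0.7},
  {"dp": [0, 0, 0], "delta_rot": [0, 0, 1], "fingers": 0.7},
  {"dp": [0, 0, 0], "delta_rot": [0, 0, 1], "fingers": 0.7},
])

```text
clock: 17.35
position: [0.4356, -0.3916, 0.2473]
ee_rot: [-0.001, 1.0, 0.019, -0.0]
contact_force: [-0.1, -1.2, -0.7]
width: 0.0599
gripper_force: 0.0
```

Emit:
servo_tool([
  {"dp": [0, 0, 0], "delta_rot": [0, 0, 0.7], "fingers": 0.7},
  {"dp": [0, 0, 0], "delta_rot": [0, 0, 0], "fingers": 0.7},
  {"dp": [0, 0, 0], "delta_rot": [0, 0, 0], "fingers": 0.7},
])

```text
clock: 17.65
position: [0.4354, -0.3924, 0.2475]
ee_rot: [-0.0, 1.0, -0.013, -0.0]
contact_force: [-1.3, -0.1, -0.3]
width: 0.0597
gripper_force: 0.0
```

```bash
python3 - <<'E'
from h import *
im,d,C=grab("wrist")
P=cloud(C,d); z=P[...,2]; near=(d>0)&(np.hypot(P[...,0]-.437,P[...,1]+.402)<.07)
for lo,hi in((.055,.084),(.084,.11)):
    g=P[near&(z>lo)&(z<hi)]; print(lo,len(g),g.mean(0).round(4),cv2.minAreaRect((g[:,:2]*1000).astype(np.float32)))
s=readout.get_state(); q=s["ee_rot"]; print(s["position"],Ro.from_quat([*q[1:],q[0]]).as_matrix().round(3),s["width"],s["qpos"][5])
E
```

```text
0.055 152 [ 0.4452 -0.4012  0.0701] ((441.5763854980469, -398.09600830078125), (8.211578369140625, 17.557416915893555), 52.69498825073242)
0.084 409 [ 0.4394 -0.4011  0.092 ] ((438.7906188964844, -401.3575744628906), (9.86135482788086, 17.733585357666016), 86.30207824707031)
[ 0.43538084 -0.39268181  0.24749397] [[ 1.    -0.027 -0.   ]
 [-0.027 -1.     0.001]
 [-0.    -0.001 -1.   ]] 0.05953073732913736 0.744680047742026
```

Emit:
servo_tool([
  {"dp": [0.015, 0.04, 0.15], "delta_rot": [0, 0, 0], "fingers": 0.7},
  {"dp": [0, 0, 0.15], "delta_rot": [0, 0, 0], "fingers": 0.7},
  {"dp": [0, 0, 0.15], "delta_rot": [0, 0, 0], "fingers": 0.7},
  {"dp": [0, 0, 0.08], "delta_rot": [0, 0, 0], "fingers": 0.7},
  {"dp": [0, 0, 0], "delta_rot": [0, 0, 0], "fingers": 0.7},
])

```text
clock: 18.2
position: [0.4368, -0.4001, 0.1389]
ee_rot: [-0.002, 1.0, -0.014, -0.002]
contact_force: [0.1, 0.8, -0.5]
width: 0.0602
gripper_force: 0.0
```

Emit:
servo_tool([
  {"dp": [0.008, 0, 0.05], "delta_rot": [0, 0, 0], "fingers": 0.7},
  {"dp": [0, 0, 0.03], "delta_rot": [0, 0, 0], "fingers": 0.7},
  {"dp": [0, 0, 0], "delta_rot": [0, 0, 0], "fingers": 0.5},
  {"dp": [0, 0, 0], "delta_rot": [0, 0, 0], "fingers": 0.3},
  {"dp": [0, 0, 0], "delta_rot": [0, 0, 0], "fingers": 0.2},
], force=40)

```text
clock: 18.7
position: [0.4398, -0.4021, 0.1263]
ee_rot: [0.0, 1.0, -0.015, 0.0]
contact_force: [0.2, -0.0, -0.8]
width: 0.0175
gripper_force: 0.0
```

Emit:
servo_tool([
  {"dp": [0, 0, 0], "delta_rot": [0, 0, 0], "fingers": 0.14},
  {"dp": [0, 0, 0], "delta_rot": [0, 0, 0], "fingers": 0.1},
  {"dp": [0, 0, 0], "delta_rot": [0, 0, 0], "fingers": 0},
  {"dp": [0, 0, 0], "delta_rot": [0, 0, 0], "fingers": 0},
  {"dp": [0, 0, 0], "delta_rot": [0, 0, 0], "fingers": 0},
])

```text
clock: 19.2
position: [0.4397, -0.402, 0.1262]
ee_rot: [0.0, 1.0, -0.015, 0.0]
contact_force: [-0.5, 1.0, 5.1]
width: 0.0096
gripper_force: 39.2
```

Emit:
servo_tool([
  {"dp": [0, 0, -0.05], "delta_rot": [0, 0, 0], "fingers": 0},
  {"dp": [0, 0, -0.1], "delta_rot": [0, 0, 0], "fingers": 0},
  {"dp": [0, 0, -0.12], "delta_rot": [0, 0, 0], "fingers": 0},
  {"dp": [0, 0, -0.12], "delta_rot": [0, 0, 0], "fingers": 0},
  {"dp": [0, 0, -0.06], "delta_rot": [0, 0, 0], "fingers": 0},
])

```text
clock: 19.7
position: [0.4399, -0.4024, 0.2178]
ee_rot: [0.001, 1.0, -0.015, 0.001]
contact_force: [-0.1, -0.2, -0.4]
width: 0.0094
gripper_force: 39.1
```

```bash
python3 m2.py side
```

```text
side [0.5744 0.056 ] -0.029 [357.2 118. ] [292. 198.]
19.75 [ 0.4403 -0.4028  0.219 ] [ 0.  -0.4 -0.4]
```

Emit:
servo_tool([
  {"dp": [0.03, -0.08, 0], "delta_rot": [0, 0, 0], "fingers": 0},
  {"dp": [0.04, -0.15, 0], "delta_rot": [0, 0, 0], "fingers": 0},
  {"dp": [0.05, -0.18, 0], "delta_rot": [0, 0, 0], "fingers": 0},
  {"dp": [0.05, -0.18, 0], "delta_rot": [0, 0, 0], "fingers": 0},
  {"dp": [0.05, -0.18, 0], "delta_rot": [0, 0, 0], "fingers": 0},
])

```text
clock: 20.25
position: [0.4874, -0.2462, 0.2138]
ee_rot: [-0.001, 1.0, -0.015, -0.001]
contact_force: [0.7, 0.5, -1.7]
width: 0.0094
gripper_force: 39.1
```

Emit:
servo_tool([
  {"dp": [0.05, -0.18, 0], "delta_rot": [0, 0, 0], "fingers": 0},
  {"dp": [0.05, -0.18, 0], "delta_rot": [0, 0, 0], "fingers": 0},
  {"dp": [0.05, -0.18, 0], "delta_rot": [0, 0, 0], "fingers": 0},
  {"dp": [0.05, -0.18, 0], "delta_rot": [0, 0, 0], "fingers": 0},
  {"dp": [0.05, -0.18, 0], "delta_rot": [0, 0, 0], "fingers": 0},
])

```text
clock: 20.75
position: [0.5422, -0.0679, 0.2139]
ee_rot: [-0.001, 1.0, -0.014, -0.002]
contact_force: [-0.2, 0.2, -0.4]
width: 0.0096
gripper_force: 39.1
```

Emit:
servo_tool([
  {"dp": [0.05, -0.18, 0], "delta_rot": [0, 0, 0], "fingers": 0},
  {"dp": [0.05, -0.15, 0], "delta_rot": [0, 0, 0], "fingers": 0},
  {"dp": [0.02, -0.1, 0], "delta_rot": [0, 0, 0], "fingers": 0},
  {"dp": [0, 0, 0], "delta_rot": [0, 0, 0], "fingers": 0},
  {"dp": [0, 0, 0], "delta_rot": [0, 0, 0], "fingers": 0},
])

```text
clock: 21.25
position: [0.5686, 0.0154, 0.2142]
ee_rot: [0.0, 1.0, -0.014, -0.002]
contact_force: [-0.0, -1.3, -1.2]
width: 0.0095
gripper_force: 39.2
```

```bash
python3 m2.py side scene; python3 -c "
from h import *
s=readout.get_state(); print(s['ee_rot'],s['width'],s['gripper_force'])
a=cv2.imread('pics/side_%04d.png'%int((s['clock']-.05)*10)) if 0 else None"; ls -t pics|head -2
```

```text
side [0.5744 0.0559] -0.03 [357.3 117.9] [291. 199.]
scene [0.5657 0.0585] -0.031 [359.   96.4] [302. 247.]
21.35 [0.5689 0.0142 0.2148] [ 0.7 -0.3 -1. ]
[ 1.50730358e-04  9.99891054e-01 -1.47263875e-02 -9.95333975e-04] 0.009651812502639965 39.21072721481323
scene_0213.png
side_0213.png
```

Emit:
servo_tool([
  {"dp": [0.02, -0.12, 0], "delta_rot": [0, 0, 0], "fingers": 0},
  {"dp": [0.012, -0.1, 0.04], "delta_rot": [0, 0, 0], "fingers": 0},
  {"dp": [0, 0, 0.08], "delta_rot": [0, 0, 0], "fingers": 0},
  {"dp": [0, 0, 0.08], "delta_rot": [0, 0, 0], "fingers": 0},
  {"dp": [0, 0, 0.06], "delta_rot": [0, 0, 0], "fingers": 0},
])

```text
clock: 21.85
position: [0.5767, 0.0574, 0.1625]
ee_rot: [0.0, 1.0, -0.015, -0.001]
contact_force: [0.4, -0.6, -1.2]
width: 0.0092
gripper_force: 39.4
```

Emit:
servo_tool([
  {"dp": [0, 0, 0.04], "delta_rot": [0, 0, 0], "fingers": 0},
  {"dp": [0, 0, 0], "delta_rot": [0, 0, 0], "fingers": 0},
  {"dp": [0, 0, 0], "delta_rot": [0, 0, 0], "fingers": 0},
])

```text
clock: 22.15
position: [0.5777, 0.0579, 0.1559]
ee_rot: [0.0, 1.0, -0.015, 0.0]
contact_force: [0.2, -0.0, -0.0]
width: 0.0092
gripper_force: 39.4
```

```bash
python3 - <<'E'
from h import *
s=readout.get_state(); print(s["position"],s["ee_rot"],s["width"],s["contact_force"])
crops=[]
for n,(r,c) in (("side",(198,291)),("scene",(235,302))):
    im,d,C=grab(n); P=cloud(C,d); h=cv2.cvtColor(im,cv2.COLOR_RGB2HSV)
    g=cv2.inRange(h,(40,90,30),(80,255,255)); v,u=np.nonzero(g); 
    for zz in (.058,): 
        p=ray(C,np.c_[u,v],zz); p=p[np.hypot(p[:,0]-.576,p[:,1]-.058)<.08]; print(n,"coil",cv2.minEnclosingCircle((p[:,:2]*1000).astype(np.float32)))
    crops.append(cv2.resize(im[r-70:r+70,c-70:c+70],(390,390),interpolation=2))
save(np.hstack(crops),"place.png")
E
```

```text
[0.57766661 0.05790413 0.1558762 ] [ 5.67320080e-06  9.99888372e-01 -1.49389978e-02  2.65777278e-04] 0.009230066972029582 [ 0.22816384 -0.03544394 -0.02104934]
side coil ((583.3162841796875, 65.73080444335938), 49.02607727050781)
scene coil ((569.56396484375, 62.32052230834961), 48.94211959838867)
```

View pics/place.png

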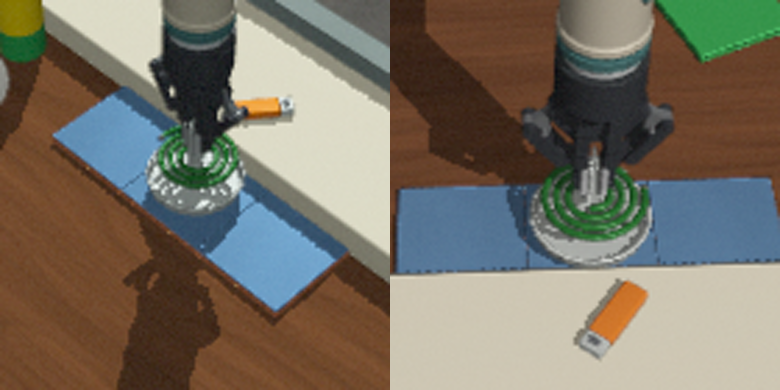

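The crops show the holder upright in the gripper over the middle tile: seams at about x=528 and 655 in the right crop, dish centre at about 591. Lighter and can are undisturbed. Lowering now.

Emit:
servo_tool([
  {"dp": [0, 0, 0.025], "delta_rot": [0, 0, 0], "fingers": 0},
  {"dp": [0, 0, 0.025], "delta_rot": [0, 0, 0], "fingers": 0},
  {"dp": [0, 0, 0.015], "delta_rot": [0, 0, 0], "fingers": 0},
  {"dp": [0, 0, 0.01], "delta_rot": [0, 0, 0], "fingers": 0},
  {"dp": [0, 0, 0], "delta_rot": [0, 0, 0], "fingers": 0},
])

```text
clock: 22.75
position: [0.5771, 0.0583, 0.1402]
ee_rot: [0.0, 1.0, -0.015, -0.0]
contact_force: [0.3, 0.6, -1.2]
width: 0.0091
gripper_force: 39.4
```

Emit:
servo_tool([
  {"dp": [0, 0, 0.005], "delta_rot": [0, 0, 0], "fingers": 0},
  {"dp": [0, 0, 0.005], "delta_rot": [0, 0, 0], "fingers": 0},
  {"dp": [0, 0, 0], "delta_rot": [0, 0, 0], "fingers": 0},
])

```text
clock: 23.05
position: [0.5774, 0.0583, 0.1386]
ee_rot: [0.0, 1.0, -0.015, -0.0]
contact_force: [0.0, -0.8, -1.7]
width: 0.0093
gripper_force: 39.4
```

Emit:
servo_tool([
  {"dp": [0, 0, 0.004], "delta_rot": [0, 0, 0], "fingers": 0},
  {"dp": [0, 0, 0.004], "delta_rot": [0, 0, 0], "fingers": 0},
  {"dp": [0, 0, 0], "delta_rot": [0, 0, 0], "fingers": 0},
])

```text
clock: 23.35
position: [0.5775, 0.0583, 0.1382]
ee_rot: [0.0, 1.0, -0.015, 0.0]
contact_force: [-1.9, 2.4, 4.6]
width: 0.0093
gripper_force: 40.4
```

Contact (4.6 N up). Releasing gently.

Emit:
servo_tool([
  {"dp": [0, 0, 0], "delta_rot": [0, 0, 0], "fingers": 0.13},
  {"dp": [0, 0, 0], "delta_rot": [0, 0, 0], "fingers": 0.2},
  {"dp": [0, 0, 0], "delta_rot": [0, 0, 0], "fingers": 0.35},
  {"dp": [0, 0, 0], "delta_rot": [0, 0, 0], "fingers": 0.5},
  {"dp": [0, 0, 0], "delta_rot": [0, 0, 0], "fingers": 0.6},
])

```text
clock: 23.85
position: [0.5774, 0.0583, 0.1369]
ee_rot: [0.0, 1.0, -0.015, -0.0]
contact_force: [-0.1, 0.2, -0.3]
width: 0.0514
gripper_force: 0.0
```

Emit:
servo_tool([
  {"dp": [0, 0, -0.03], "delta_rot": [0, 0, 0], "fingers": 0.6},
  {"dp": [0, 0, -0.1], "delta_rot": [0, 0, 0], "fingers": 0.6},
  {"dp": [0, 0, -0.2], "delta_rot": [0, 0, 0], "fingers": 0.6},
  {"dp": [0, 0, -0.2], "delta_rot": [0, 0, 0], "fingers": 0.6},
  {"dp": [-0.1, 0, -0.1], "delta_rot": [0, 0, 0], "fingers": 0.6},
])

```text
clock: 24.35
position: [0.5607, 0.0587, 0.2672]
ee_rot: [0.0, 1.0, -0.015, 0.005]
contact_force: [0.2, -0.8, 0.3]
width: 0.0511
gripper_force: 0.0
```

Emit:
servo_tool([
  {"dp": [-0.2, 0, -0.05], "delta_rot": [0, 0, 0], "fingers": 0.6},
  {"dp": [-0.2, 0, 0], "delta_rot": [0, 0, 0], "fingers": 0.6},
  {"dp": [0, 0, 0], "delta_rot": [0, 0, 0], "fingers": 0.6},
])

```text
clock: 24.65
position: [0.4718, 0.0616, 0.2735]
ee_rot: [-0.0, 1.0, -0.014, -0.002]
contact_force: [1.2, -0.6, -0.7]
width: 0.0514
gripper_force: 0.0
```

```bash
python3 - <<'E'
from h import *
s=readout.get_state(); print(s["position"],s["width"])
crops=[]
for n,(r,c) in (("side",(198,291)),("scene",(235,302))):
    im,d,C=grab(n); h=cv2.cvtColor(im,cv2.COLOR_RGB2HSV)
    for t in tiles(im,C): print(n,t)
    g=cv2.inRange(h,(40,90,30),(80,255,255)); v,u=np.nonzero(g); P=cloud(C,d)
    p=ray(C,np.c_[u,v],.053); p=p[np.hypot(p[:,0]-.576,p[:,1]-.058)<.08]; print(n,"coil",cv2.minEnclosingCircle((p[:,:2]*1000).astype(np.float32)))
    q=P[(d>0)&(np.hypot(P[...,0]-.576,P[...,1]-.058)<.04)&(P[...,2]>.075)&(P[...,2]<.13)]; print("post",q.mean(0),q[:,2].max())
    crops.append(cv2.resize(im[r-70:r+70,c-70:c+70],(390,390),interpolation=2))
save(np.hstack(crops),"final.png")
E
```

```text
[0.4717919 0.0616366 0.2735353] 0.0514347562917802
side (array([0.57442609, 0.05596057]), np.float64(-0.02910102702156836), (357.2158203125, 117.98480987548828), array([288.87368421, 196.92631579]))
side coil ((575.537353515625, 58.00954818725586), 47.522830963134766)
post [0.57174847 0.05418792 0.09379335] 0.11724347284395176
scene (array([ 0.56268787, -0.04891247]), np.float64(-0.03629635565474443), (142.07569885253906, 96.16204833984375), array([260.65243902, 246.7804878 ]))
scene (array([0.5689118 , 0.16838693]), np.float64(-0.028897561514286352), (138.33773803710938, 95.95724487304688), array([344.5       , 243.92073171]))
scene (array([0.49296484, 0.75946393]), np.float64(4.119864561280551e-06), (227.2031707763672, 141.79278564453125), array([538.77192982, 205.57309942]))
scene coil ((578.4210205078125, 61.086612701416016), 48.20995330810547)
post [0.58014462 0.05838205 0.09535606] 0.11509521619940144
```

View pics/final.png

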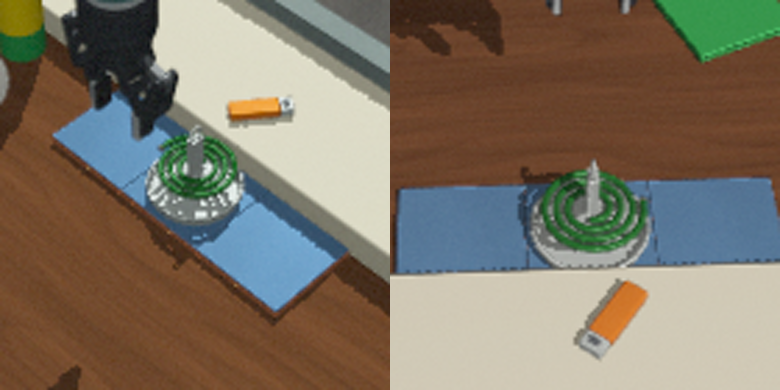

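The holder stands upright in the middle of the centre tile: base about (590,235) in the right crop, between the seams at 528 and 655, with its top at 0.115 m as expected. The row is straight and flush, and nothing else moved.

```bash
python3 -c "
from rig import manip
print(manip.sign_off())"
```

```text
the job is handed in; nothing more can be done
None
```

The job is handed in: the last camera check showed the three blue tiles in one straight, touching row flush to the sill, the coil holder upright at the centre of the middle tile, and no sign that anything else was disturbed; the final judging result was not reported back.

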